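# Shut the jar mill's guard lid under a latched stop, then reset the stop

### The arm

A 6-joint arm with a two-finger parallel gripper is mounted at the origin on the work surface. World frame = base frame: x ahead of the robot, y to its left, z up, the work surface at z = 0. Lengths are in mm, angles in rad, forces in N, time in s.
With the tool pointing down it reaches from about 375 to 750 mm from the base axis. Payload 9 kg.
Tool frame: the origin (TCP) lies on the mounting face of the last link; the fingertips stand 173 mm ahead of it and the grasp point (between the pads) lies 155 mm ahead of it (ctrl.tip_reach is the distance from the TCP to the fingertips, in mm); z points along the fingers, y is the line along which they close (so a half turn about z gives the same grasp; the last joint's range is limited). The gripper opens to 85 mm and grips with 20 to 120 N. Pads are 22 mm wide; open, the fingers measure 114 mm over their backs; the gripper's body (76 mm by 85 mm) begins 54 mm behind the grasp point. The pads swing forward as they close: fully open they stand 13 mm farther back than shut.
Start: joints at [1.091, 0.104, 0.097, 1.564, 0, 1.353], TCP at [155.287, 579.571, 404.731] pointing down, gripper open.
Joint ranges: [-2.99, 2.99], [-0.84, 1.86], [-1.1, 1.16], [-1.84, 2.11], [-1.51, 1.56], [-3.14, 3.14]. Speed limits (rad/s): [2.22, 2.22, 2.57, 3.14, 3.14, 3.14].

### API

Orientations are given as a unit quaternion [w, x, y, z].
In Python, from cell import ctrl gives the robot as it stands. The module is installed in compiled form; this text tells all that it offers. Calls block until the motion is done:
- ctrl.move_to(position, orientation): joint-space move of the TCP to a pose.
- ctrl.servo_line(position, rot=None, vel=150, contact_N=None): straight line of the TCP; rot=None keeps the orientation; vel is the mean speed in mm/s. With contact_N (N) it stops when the force on the tool has changed by that much, and returns True; else False.
- ctrl.move_j(angles): joint-space move.
- ctrl.grip(opening, grip_force=None): finger opening in mm; grip_force is the grip in N (None keeps the last); returns when the fingers have stopped.
- ctrl.pause(seconds).
- ctrl.solve_ik(position, orientation): joint angles nearest the present ones, or None.
- ctrl.state(): the state.
- ctrl.capture(name): name is "scene" or "top"; returns a dict with "color" (420x560x3 uint8, red, green, blue), "intrinsics" (3x3 intrinsics, pixels), "dist_coeffs" ([k1, k2, p1, p2, k3] as OpenCV has them; the pictures are not rectified), "position" and "attitude" of the camera in the world. Camera axes: x right, y down, z forward; pixel columns grow to the right and rows downward; lengths in mm; the calibration is good to about 2 mm. A picture is of the moment at which its call begins. There is no depth.
A pose or a line that the arm cannot do raises ctrl.Unreachable and nothing moves.
- ctrl.job_done(): hands the job in; it is judged then, once.
The state is a dict: "time_s": time; "joints": joint angles; "dq": joint speeds; "joint_torque": joint torques, N m; "eef_pos": TCP position; "orientation": TCP orientation; "wrist_force": force on the tool from outside, world axes, zero at the start; "ft_torque": the same for the moment, N m; "grip_width": finger opening in mm; "finger_force": force on a finger pad.
Only numpy, scipy, OpenCV 4.12 (cv2) and the standard library are available. Lean on these libraries where they do the work, as an engineer would, in place of code of your own. Each camera call takes 0.05 s, during which the arm holds its last target. There are 200 camera calls.

### The job

Make the jar mill ready to run. First press the mushroom stop on the sloping station until it latches down by itself and let go of it; with the stop latched, break the locked folding stay of the mill's lid by pressing it at its knee and lower the lid fully shut without slamming it; only then turn the stop's head clockwise so that it springs back up, and leave it free. Do not disturb the pots and tools standing around.

Things in the scene. Friction and masses are not known exactly. Their poses are not given: they have to be found in the camera images.
- mill: Bench jar mill: grey open-topped cabinet 200 x 200 x 110 mm high, walls 5 mm, two rollers and a lying white jar inside (below the rim). Fixed. Origin: centre of its underside, z up. Its lid hinges along its +y top rim (hinge line parallel to its x). The lid's folding stay is outside its -x end: lower bar pivots at (-112, -60, 100) mm in this frame, upper bar on the lid 90 mm from the hinge.
- lid_hinge (a point): Point on the lid's hinge line, half-way along it: at (0, 100, 110) mm in the mill's frame. Its frame turns with the lid: x along the hinge line, -y from the hinge towards the lid's free edge, z out of the lid's outer (top) face.
- lid_edge (a point): Point on the lid's outer (top) face, mid-width, 190 mm from the hinge line, 16 mm from the free edge. Axes as lid_hinge. The lid is an aluminium plate 206 mm along the hinge x 206 mm x 6 mm thick (its inner face contains the hinge line), about 0.45 kg, with a 16 mm lip at the free edge that hangs inwards.
- lid (a joint): Lid angle, rad: 0 = start, open 80 degrees above level (leaning 10 degrees over the cabinet); grows as the lid is lowered; 1.396 = shut on the cabinet. Stiff hinge (0.6 N m friction): once the stay is broken the lid stays about where it is left and is pushed down with some 1 to 6 N near its edge.
- stay (a joint): Angle at the knee of the stay, rad: 0 = locked (0.15 rad past its dead centre, against its stop); grows as the knee is broken; 0.15 = dead straight; about 2.46 with the lid shut. Near 0 the lid cannot be pushed down. About 12 N at the knee breaks it.
- stay_knee (a point): Middle of the stay's knee pin: steel, 18 mm diameter, 34 mm long, along the mill's x, standing out to the mill's -x from two flat bars (11 mm wide, 88 mm between pivots). Starts at about (-130, 8, 155) mm in the mill's frame. Breaks when pushed across the stay, down and to the hinge: direction (0, 0.56, -0.83) in the mill's frame, some 30 mm; then swings down beside the wall as the lid lowers.
- station: Stop station: grey steel block about 130 x 120 mm, fixed to the bench, whose top face slopes 0.35 rad towards its own -x (the robot's side), centre of the face 78 mm above the bench. Origin: centre of its underside, z up.
- stop_top (a point): Centre of the top of the mushroom stop's head, on its axis; z points out of the sloping face along the axis; turns with the head. Black ribbed round head, 40 mm diameter, 17 mm thick, on a 22 mm neck. Raised, its top is 39 mm above the sloping face (latched 31 mm); a collar of 38 mm diameter stands 8 mm above the face.
- stop (a joint): How far the stop is pressed in, m: 0 = raised, 0.010 = bottom. The spring pushes back with 4 N at first and 9 N at the bottom; the catch adds up to 3 N from 1 to 8 mm, then clicks in. Pressed beyond about 0.009 it latches, and rests at about 0.0084 when let go.
- turn (a joint): Turn of the stop's head, rad, clockwise seen from outside; 0 = rest, 1.0 = end stop; a weak spring (up to 0.1 N m) turns it back when let go. Turned beyond about 0.6 while latched, the catch lets go and the head springs up once nothing holds it down (a gripper still squeezing it can hold it down). Let go at less turn, it stays latched.
- bowl: Terracotta bowl, 110 mm across, 55 mm high, loose; leave alone. Origin under its centre.
- glaze: Glaze jar, 64 mm in diameter, 85 mm high, loose; leave alone. Origin under its centre.
- cup: White cup, 72 mm across, 80 mm high, loose; leave alone. Origin under its centre.
- brush: Wooden brush, 200 mm long, lying on the bench, loose; leave alone. Origin under its middle.
Mind the look-alikes: they are no part of the job. Of the things shaped like the station, the grey one is meant.

How it is judged (in metres and radians):
On the way, in this order (a step that is already met when the one before it is completed fails the run):
1. the stop stays latched down with nothing touching it (value of joint stop above 0.007 m and contact force between station and anything else below 0.3 N), for 0.3 s.
2. the lid is fully shut while the stop is still latched (value of joint lid above 1.36 rad and value of joint stop above 0.007 m), for 0.2 s.
3. the stop is turned and springs back up (value of joint stop below 0.002 m and value of joint lid above 1.36 rad), for 0.1 s.
At the end, for the whole second after the job is handed in: The lid lies shut (within 0.036 rad of fully shut) and at rest, the stop is fully raised (within 2 mm) and its head has turned back to rest (within 0.15 rad) (all of step 3 and value of joint turn below 0.15 rad and velocity of joint lid below 0.05 rad/s); the robot touches nothing.
It fails at once if the lid is lowered while the stop is not latched (value of joint lid between 0.25 and 1.3 rad and value of joint stop below 0.005 m).
It fails at once if the lid is slammed (it comes down on the cabinet faster than 2.5 rad/s) (value of joint lid above 1.1 rad and velocity of joint lid above 2.5 rad/s).
It fails at once if a bystander (bowl, glaze jar, cup or brush) is moved more than 30 mm (distance of any of bowl, glaze, cup, brush from where it was at the start of the episode above 0.03 m).
It also fails if it takes over 72 s, if anything falls off the work surface, if the arm or the gripper's body presses on something with over 40 N, if the wrist force passes 120 N, or if a joint passes its speed limit or range.

## Working session

There is one attempt and no reset: what is moved stays moved. The work goes in short steps, each a Python script; the robot and the scene stay as the last script left them, time stands still between calls to the robot, and variables do not carry over. Pictures are saved under pics/ and viewed, at most 10 in all, crops included, and the job is handed in when it is done.

```bash
ls; mkdir -p pics
python3 - <<'E'
from cell import ctrl
import cv2,numpy as np,pickle
d={}
for n in("scene","top"):
    c=ctrl.capture(n);d[n]=c
    cv2.imwrite(f"pics/{n}0.png",c["color"][:,:,::-1])
    print(n,c["intrinsics"],c["dist_coeffs"],c["position"],c["attitude"])
pickle.dump(d,open("d0.pkl","wb"))
print(ctrl.state())
E
```

```text
pics
scene [[471.79798022   0.         277.98646725]
 [  0.         471.79798022 208.11481536]
 [  0.           0.           1.        ]] [-0.08591063  0.          0.          0.          0.        ] [1249.53656395 -380.83444426 1283.53964422] [-0.25775799  0.79796041  0.51877142 -0.16642178]
top [[518.08687476   0.         272.54758352]
 [  0.         518.08687476 209.94032574]
 [  0.           0.           1.        ]] [0.05701573 0.         0.         0.         0.        ] [ 458.70553536  -30.91326943 1589.59279254] [-0.00868243  0.71514486 -0.69848778  0.02464265]
{'time_s': 0.1, 'joints': array([ 1.09129551e+00,  1.04647818e-01,  9.65747498e-02,  1.56389528e+00,
       -7.73284321e-06,  1.35313326e+00]), 'dq': array([-0.00098479, -0.00075178,  0.00257759,  0.00087929, -0.00028546,
        0.00060798]), 'joint_torque': array([ 6.64744817e-03, -5.58212614e+01,  5.04716885e+01,  1.33182862e-02,
       -2.92054920e-04,  5.26137751e-05]), 'eef_pos': array([155.24255222, 579.47769034, 404.01039401]), 'orientation': array([-1.96527417e-04,  1.30545184e-01,  9.91442188e-01, -5.52088420e-04]), 'wrist_force': array([-0.07284553,  0.01126069, -0.80235189]), 'ft_torque': array([ 0.03612651,  0.0634271 , -0.0198399 ]), 'finger_force': 0.0, 'grip_width': 85.29634707362227}
```

View pics/scene0.png

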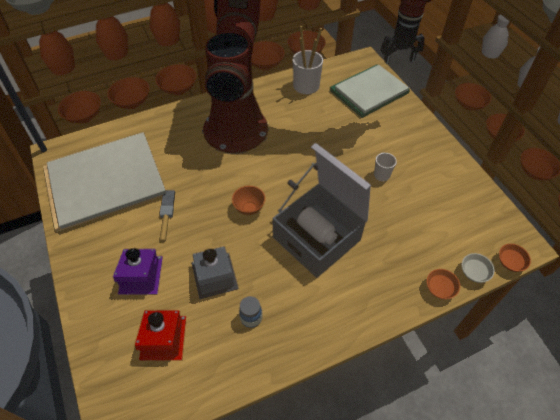

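View pics/top0.png

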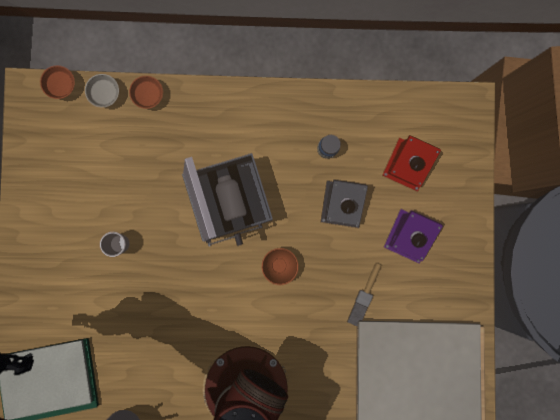

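The top view shows the grey station at (345,203), with look-alikes in red at (412,162) and purple at (414,236). The mill is at (232,198), with its lid hinged on the left (+y) and the stay knee at about (240,238) on the robot side. The grey station matches the description. I'll check that choice in a close crop.

```bash
cat > h.py <<'E'
import numpy as np,cv2,pickle
from scipy.spatial.transform import Rotation as R
def rot(q): return R.from_quat([q[1],q[2],q[3],q[0]])
def quat(r): x,y,z,w=r.as_quat(); return [w,x,y,z]
def ray(c,uv):
    p=cv2.undistortPoints(np.array([[uv]],float),c["intrinsics"],c["dist_coeffs"])[0,0]
    d=rot(c["attitude"]).apply([p[0],p[1],1]); return np.array(c["position"]),d/np.linalg.norm(d)
def onz(c,uv,z):
    o,d=ray(c,uv); return o+d*(z-o[2])/d[2]
def tri(c1,u1,c2,u2):
    o1,d1=ray(c1,u1);o2,d2=ray(c2,u2)
    s=np.linalg.lstsq(np.c_[d1,-d2],o2-o1,rcond=None)[0]
    a,b=o1+s[0]*d1,o2+s[1]*d2
    return (a+b)/2,np.linalg.norm(a-b)
def proj(c,P):
    Ri=rot(c["attitude"]).inv(); t=-Ri.apply(c["position"])
    return cv2.projectPoints(np.array(P,float).reshape(-1,3),Ri.as_rotvec(),t,c["intrinsics"],c["dist_coeffs"])[0][:,0]
E
python3 - <<'E'
from h import *
d=pickle.load(open("d0.pkl","rb"))
t=d["top"]["color"][140:260,180:380,::-1]
s=d["scene"]["color"][140:290,180:380,::-1]
def br(i,f): return cv2.resize(np.clip(i.astype(float)*1.7,0,255).astype(np.uint8),None,fx=f,fy=f,interpolation=cv2.INTER_CUBIC)
cv2.imwrite("pics/t1.png",br(t,4));cv2.imwrite("pics/s1.png",br(s,4))
E
```

```text
(no output)
```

View pics/t1.png

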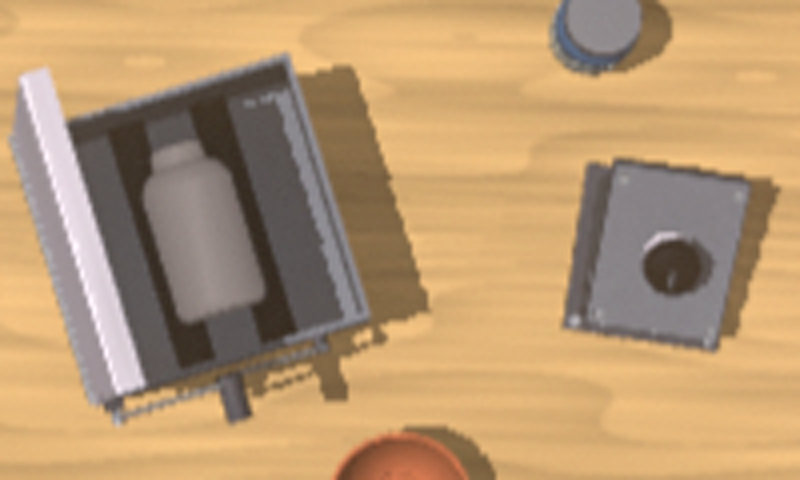

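View pics/s1.png

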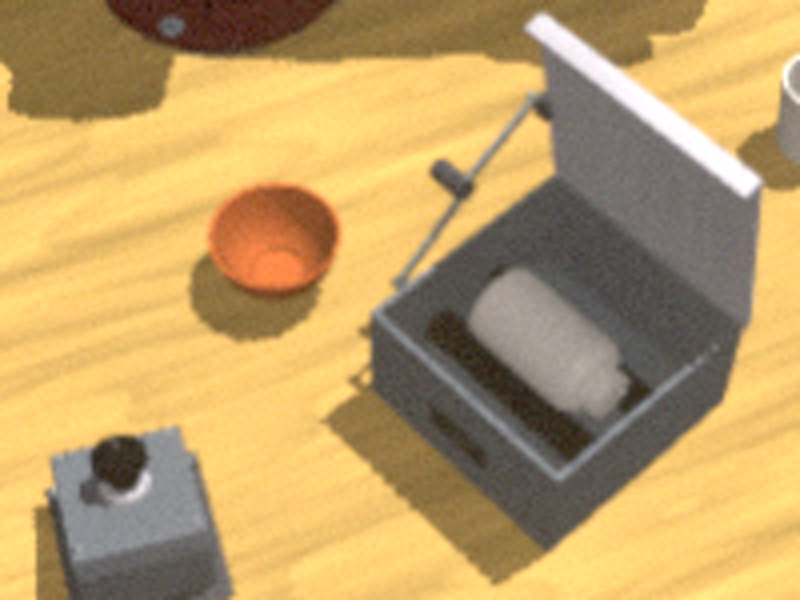

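The grey station is confirmed, with its black head at top-crop (672,267) and scene-crop (120,455). Rim corners, knee pin and lid edge are visible in both views, so I'll triangulate and cross-check.

Run:
```python
from h import *
np.set_printoptions(precision=1,suppress=True)
d=pickle.load(open("d0.pkl","rb"));T,S=d["top"],d["scene"]
ut=lambda x,y:((x+.5)/4-.5+180,(y+.5)/4-.5+140)
pts={"rim(-,-)":((368,318),(378,312)),"rim(+,-)":((290,55),(562,477)),"knee_out":((238,418),(438,172)),"knee_in":((228,378),(466,190)),
"lidtop-":((130,390),(535,20)),"lidtop+":((38,72),(755,190)),"headtop":((672,267),(120,450))}
P={}
for k,(a,b) in pts.items():
    P[k],e=tri(T,ut(*a),S,ut(*b)); print(k,P[k],"gap %.1f"%e)
v=P["rim(+,-)"]-P["rim(-,-)"];yaw=np.arctan2(v[1],v[0]);print("mill yaw",yaw,np.linalg.norm(v))
ex=np.array([np.cos(yaw),np.sin(yaw),0]);ey=np.array([-ex[1],ex[0],0])
m=(P["rim(+,-)"]+P["rim(-,-)"])/2+100*ey;m[2]=0;print("mill",m)
for k in P: q=P[k]-m; print(k,"in mill",q@ex,q@ey,q[2])
# head blobs
for n,c,(x,y) in(("top",T,(348,206)),("scene",S,(210,256))):
    g=c["color"][y-14:y+14,x-14:x+14].max(2); msk=(g<45).astype(np.uint8)
    nn,l,st,ce=cv2.connectedComponentsWithStats(msk); 
    print(n,[(st[i],ce[i]+[x-14,y-14]) for i in range(1,nn) if st[i][4]>15])
# station bolts: near row z~?, far row
b=[ut(600,315),ut(710,335),ut(625,180),ut(740,195)]
for uv,z in zip(b,(60,60,96,96)): print("bolt",onz(T,uv,z))
# bystanders
for n,uv,z in(("bowl",(281,266),55),("glaze",(331,146),85),("cup",(113,244),80)): print(n,onz(T,uv,z))
```

```text
rim(-,-) [503.2 -60.6 105.4] gap 2.2
rim(+,-) [690.4   0.  111.1] gap 2.7
knee_out [429.2  26.1 146.9] gap 3.9
knee_in [457.3  34.8 152.5] gap 0.9
lidtop- [448.7  87.4 309.2] gap 1.3
lidtop+ [644.1 150.6 309.7] gap 1.2
headtop [ 543.9 -278.6  113. ] gap 1.4
mill yaw 0.3129034553528859 196.84427219557048
mill [566.   64.9   0. ]
rim(-,-) in mill -98.38042988956346 -99.99999999999999 105.39881974639309
rim(+,-) in mill 98.38042988956327 -99.99999999999999 111.12870239638448
knee_out in mill -142.08363227387176 5.186973421747156 146.88349209363582
knee_in in mill -112.60152472719219 4.860462260622689 152.5476208316138
lidtop- in mill -104.68954861746357 57.52011684423013 309.237559987765
lidtop+ in mill 100.73947581243554 57.4695194740498 309.7372282014492
headtop in mill -126.7426992957075 -320.0401245973176 113.04781126309888
top [(array([  8,   9,  13,  12, 119], dtype=int32), array([348. , 206.2]))]
scene [(array([  7,   8,  13,  12, 120], dtype=int32), array([209.2, 255.4]))]
bolt [ 510.4 -234.1   60. ]
bolt [ 497.5 -315.8   60. ]
bolt [ 607.4 -245.7   96. ]
bolt [ 598.6 -329.3   96. ]
bowl [366.6 -93.5  55. ]
glaze [ 721.6 -230.9   85. ]
cup [421.4 391.8  80. ]
```

Measurements are consistent: rim heights are about 108 mm, the lid edges about 309 mm and the head top about 114 mm. The stop-head centre agrees with the one derived from the bolts. Next I'll plan the poses and check reachability.

```bash
cat >> h.py <<'E'
YM,YS=0.313,-0.13
M=np.array([564.8,64.3,0]); RM=R.from_euler('z',YM)
TOP=np.array([542.5,-279,114.5])           # raised head top
RS=R.from_euler('zy',[0,0]); RS=R.from_euler('z',YS)*R.from_euler('y',-0.35); N=RS.apply([0,0,1])
def mill(p): return M+RM.apply(p)
def frame(z,x):  # tool attitude from tool z and approx tool x
    z=np.array(z,float)/np.linalg.norm(z); x=np.array(x,float)-np.dot(x,z)*z; x/=np.linalg.norm(x)
    return R.from_matrix(np.c_[x,np.cross(z,x),z])
def tcp(tip,r,reach=173): return np.array(tip)-r.apply([0,0,reach])
QK=[0,.56,-.83]; KNEE=[-131,8,155]
def knee(s,sgn=1): # fingertip s mm beyond first touch of the pin
    d=np.array(QK)/np.linalg.norm(QK); r=frame(RM.apply(d),RM.apply([sgn,0,0]))
    return tcp(mill(np.array(KNEE)+d*(s-9)),r),r
def lidp(lid,gap=0,sgn=1,x=-40,rad=185,k=.5,th=13):
    f=np.radians(80)-lid; psi=k*f
    n=np.array([0,np.sin(f),np.cos(f)]); e=np.array([0,-np.cos(f),np.sin(f)])
    z=np.array([0,-np.sin(psi),-np.cos(psi)])
    off=th*np.sin(f-psi)       # tip half thickness
    tip=np.array([x,100,110])+rad*e+(6+off+gap)*n
    r=frame(RM.apply(z),RM.apply([sgn,0,0])); return tcp(mill(tip),r),r
E
python3 - <<'E'
from h import *
from cell import ctrl
np.set_printoptions(precision=2,suppress=True)
def t(n,p,r):
    q=ctrl.solve_ik(list(p),quat(r)); print(n,np.round(p),None if q is None else np.array(q))
for a in range(0,360,45):
    r=RS*frame_ if False else frame(-N,RS.apply([np.cos(np.radians(a)),np.sin(np.radians(a)),0]))
    t(f"stop a={a}",tcp(TOP,r),r)
for s in(1,-1):
    for d in(-60,0,32): t(f"knee{s} {d}",*knee(d,s))
    for l in(0,.5,1,1.4): t(f"lid{s} {l}",*lidp(l,0,s))
    t("lid app",*lidp(0,60,s))
    r=frame([0,0,-1],[s,0,0])
    for p in([150,480,540],[420,0,560],[440,-180,540],[400,220,580],[420,330,540]): t("way",p,r)
E
```

```text
stop a=0 [ 484. -271.  277.] [-0.8  -0.26 -0.5   1.05  0.21  2.5 ]
stop a=45 [ 484. -271.  277.] [-0.8  -0.26 -0.5   1.05  0.21  1.72]
stop a=90 [ 484. -271.  277.] [-0.8  -0.26 -0.5   1.05  0.21  0.93]
stop a=135 [ 484. -271.  277.] [-0.8  -0.26 -0.5   1.05  0.21  0.15]
stop a=180 [ 484. -271.  277.] [-0.8  -0.26 -0.5   1.05  0.21 -0.64]
stop a=225 [ 484. -271.  277.] [-0.8  -0.26 -0.5   1.05  0.21 -1.42]
stop a=270 [ 484. -271.  277.] [-0.8  -0.26 -0.5   1.05  0.21 -2.21]
stop a=315 [ 484. -271.  277.] [-0.8  -0.26 -0.5   1.05  0.21 -2.99]
knee1 -60 [479. -97. 356.] [-0.57  0.08 -0.09  1.88  0.36  2.17]
knee1 0 [469. -65. 306.] [-0.52  0.03 -0.22  1.78  0.38  2.21]
knee1 32 [464. -48. 279.] [-0.5   0.01 -0.29  1.72  0.39  2.24]
lid1 0 [467. 236. 427.] [ 0.38 -0.05 -0.07  1.6  -0.7  -3.06]
lid1 0.5 [506. 117. 418.] [ 0.08 -0.19 -0.19  1.46 -0.44  2.89]
lid1 1 [537.  20. 359.] [-0.16 -0.15 -0.24  1.39 -0.18  2.66]
lid1 1.4 [553. -29. 288.] [-0.29 -0.02 -0.25  1.35  0.    2.54]
lid app [449. 292. 438.] [ 0.49  0.05  0.04  1.71 -0.69 -2.91]
way [150 480 540] [ 1.01 -0.11  0.13  1.82  0
[... 334 characters left out ...]
52  0.03 -0.22  1.78  0.38 -0.93]
knee-1 32 [464. -48. 279.] [-0.5   0.01 -0.29  1.72  0.39 -0.9 ]
lid-1 0 [467. 236. 427.] [ 0.38 -0.05 -0.07  1.6  -0.7   0.09]
lid-1 0.5 [506. 117. 418.] [ 0.08 -0.19 -0.19  1.46 -0.44 -0.25]
lid-1 1 [537.  20. 359.] [-0.16 -0.15 -0.24  1.39 -0.18 -0.48]
lid-1 1.4 [553. -29. 288.] [-0.29 -0.02 -0.25  1.35  0.   -0.6 ]
lid app [449. 292. 438.] [ 0.49  0.05  0.04  1.71 -0.69  0.23]
way [150 480 540] [ 1.01 -0.11  0.13  1.82  0.    1.01]
way [420   0 560] [-0.31 -0.33 -0.02  1.89  0.   -0.31]
way [ 440 -180  540] [-0.66 -0.19  0.06  1.82  0.   -0.66]
way [400 220 580] [ 0.21 -0.2   0.13  1.9   0.    0.21]
way [420 330 540] [ 0.42 -0.02  0.22  1.81  0.    0.42]
```

```bash
cat > s1.py <<'E'
from h import *
from cell import ctrl
down=frame([0,0,-1],[-1,0,0])
ctrl.grip(0,30)
ctrl.move_to([150,480,540],quat(down)); ctrl.move_to([420,0,560],quat(down)); 
r=frame(-N,RS.apply([-1,0,0]))
ctrl.move_to(list(tcp(TOP+60*N,r)),quat(r))
ctrl.servo_line(list(tcp(TOP+15*N,r)),vel=100)
def depth(): 
    s=ctrl.state(); tip=np.array(s["eef_pos"])+rot(s["orientation"]).apply([0,0,173]); return round(float((tip-TOP)@N),1),np.round(s["wrist_force"],1)
print("pre",depth(),ctrl.state()["grip_width"])
c=ctrl.servo_line(list(tcp(TOP-8*N,r)),vel=20,contact_N=3); print("touch",c,depth())
c=ctrl.servo_line(list(tcp(TOP-20*N,r)),vel=20,contact_N=20); print("press",c,depth())
ctrl.pause(.2)
ctrl.servo_line(list(tcp(TOP+60*N,r)),vel=80); ctrl.pause(.5)
print("off",depth(),ctrl.state()["time_s"])
for n in("scene","top"): 
    c=ctrl.capture(n); pickle.dump(c,open(f"{n}1.pkl","wb"))
E
python3 s1.py
```

```text
pre (15.3, array([0.1, 0.1, 1.2])) -0.08600018800123974
touch True (-1.3, array([-1. , -0.3,  4.9]))
press True (-9.8, array([-6.4,  1.6, 10.1]))
off (59.9, array([ 0.3, -0.5, -0.7])) 8.6167
```

Run:
```python
from h import *
from cell import ctrl
down=frame([0,0,-1],[-1,0,0])
k,r=knee(-60,-1)
ctrl.move_to([430,-150,540],quat(down)); ctrl.move_to(list(k),quat(r))
np.set_printoptions(precision=1,suppress=True)
d=pickle.load(open("d0.pkl","rb")); S1=ctrl.capture("scene"); T1=ctrl.capture("top"); pickle.dump((S1,T1),open("d1.pkl","wb"))
for n,c,(x,y) in(("s0",d["scene"],(210,256)),("s1",S1,(210,256)),("t0",d["top"],(348,206)),("t1",T1,(348,206))):
    g=c["color"][y-14:y+14,x-14:x+14].max(2); msk=(g<45).astype(np.uint8)
    nn,l,st,ce=cv2.connectedComponentsWithStats(msk)
    print(n,[(st[i][:5],ce[i]+[x-14,y-14]) for i in range(1,nn) if st[i][4]>15])
print("exp",proj(d["scene"],[TOP,TOP-8.4*N]))
def br(i,f): return cv2.resize(np.clip(i.astype(float)*1.7,0,255).astype(np.uint8),None,fx=f,fy=f,interpolation=cv2.INTER_CUBIC)
cv2.imwrite("pics/s2.png",br(S1["color"][100:290,180:380,::-1],3))
```

```text
s0 [(array([  7,   8,  13,  12, 120], dtype=int32), array([209.2, 255.4]))]
s1 [(array([  6,   8,  16,  12, 139], dtype=int32), array([209.4, 255.9]))]
t0 [(array([  8,   9,  13,  12, 119], dtype=int32), array([348. , 206.2]))]
t1 []
exp [[209.5 251.5]
 [210.1 253.8]]
```

View pics/s2.png

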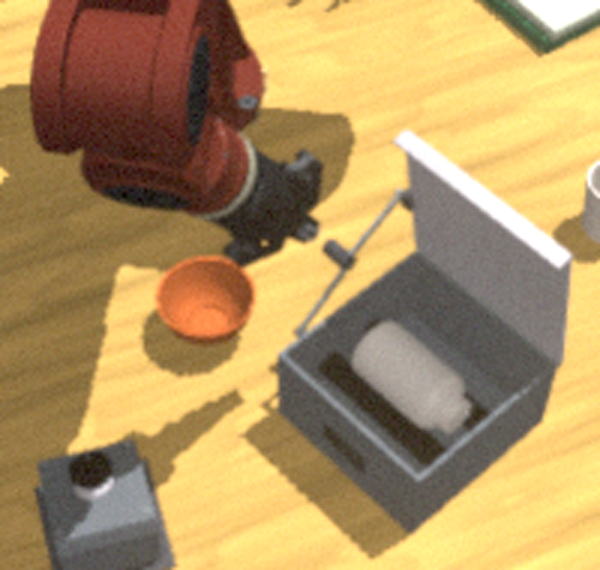

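The knee, lid and bystanders look unchanged. The head is at about (90,467) in this 3x crop. Arm shadow makes the blob test ambiguous, so I'll compare column profiles before trusting the latch.

Run:
```python
from h import *
d=pickle.load(open("d0.pkl","rb"));S1,T1=pickle.load(open("d1.pkl","rb"))
for n,c in(("s0",d["scene"]),("s1",S1)): print(n); print(c["color"][244:270,200:220].max(2)[:, ::2])
a=[cv2.resize(np.clip(c["color"][235:280,185:235,::-1].astype(float)*2.5,0,255).astype(np.uint8),None,fx=8,fy=8,interpolation=cv2.INTER_CUBIC) for c in(d["scene"],S1)]
cv2.imwrite("pics/cmp.png",np.hstack(a))
```

```text
s0
[[160 157 159 161 160 154 143 144 144 146]
 [161 161 160 161 157 156 144 144 146 150]
 [161 163 162 155 154 154 151 152 152 151]
 [158 159 157 153 153 153 153 151 140 134]
 [155 156 153 143 124 119 121 125 102  96]
 [152 152 141 108  76  51  62  82  84  91]
 [150 148 113  55  51  37  37  45  80  89]
 [130 123  68  37  49  36  31  39  67  86]
 [100  84  41  34  39  36  36  37  63  87]
 [ 88  68  34  30  32  34  36  32  55  87]
 [ 89  63  27  34  37  34  41  35  47  86]
 [ 90  68  32  34  33  32  32  36  55  88]
 [ 90  76  38  39  36  36  35  26  62  89]
 [ 90  81  37  31  27  34  38  43  88  83]
 [ 88  76  36  34  33  31  33  48 118  91]
 [ 86  68  44  36  33  35  32  64 135  92]
 [ 73  51  50  49  34  34  35  81 129  90]
 [ 52  55  59  68  41  34  39 104 122  90]
 [ 52  51  58  78  62  50  74 125 117  89]
 [ 49  49  56  79  78  76 120 131  99  91]
 [ 55  48  54  75  94 104 126 115  90  85]
 [ 73  50  56  66  89 105 108  94  85  87]
 [ 87  72  76  65  83  88  91  89  92  88]
 [ 87  86  88  80  90  87  88  90  89  89]
 [ 91  87  87  84  88  84  86  86  85  88]
 [ 88  86  88  87  85 
[... 443 characters left out ...]
22  35  52]
 [ 51  50  28  24  26  26  29  27  32  47]
 [ 47  44  26  23  21  27  31  32  32  55]
 [ 49  44  21  27  21  23  23  27  31  49]
 [ 49  44  26  26  23  28  23  30  31  50]
 [ 48  47  23  27  27  30  31  32  47  55]
 [ 49  47  27  32  33  30  30  33  84  68]
 [ 51  47  30  28  31  28  25  46 112  85]
 [ 51  48  44  41  25  30  42  92 124  92]
 [ 49  51  57  66  51  46  73 125 124  93]
 [ 53  52  56  78  76  75 124 136 102  91]
 [ 49  53  53  76  87  99 132 117  93  92]
 [ 48  49  44  67  84 100 112  98  94  93]
 [ 49  46  47  52  68  87  95  93  94  93]
 [ 52  51  50  51  52  77  91  94  91  95]
 [ 50  45  49  49  49  69  93  92  92  92]
 [ 48  55  50  51  53  79  93  92  92  91]]
```

View pics/cmp.png

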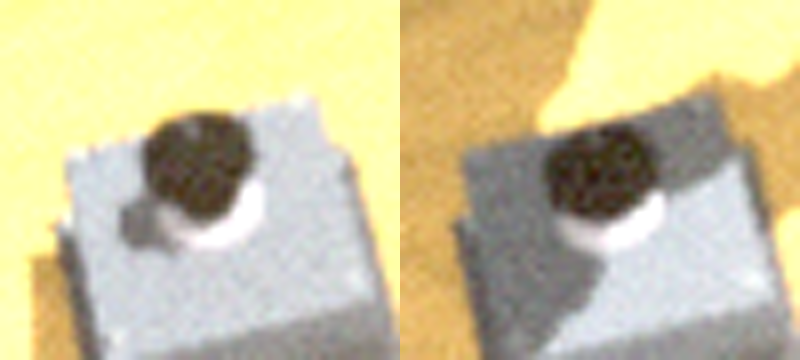

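Left is before, right is after. The head's top edge dropped from about row 112 to 125 in the 8x crop (about 2 px, against 2.3 expected), and it now sits close on the collar. So the stop is latched. Next I break the knee.

Run:
```python
from h import *
from cell import ctrl
np.set_printoptions(precision=1,suppress=True)
d=RM.apply(np.array(QK)/np.linalg.norm(QK))
def s_(): 
    s=ctrl.state(); return round(float((np.array(s["eef_pos"])-knee(0,-1)[0])@d),1),np.array(s["wrist_force"])
ctrl.servo_line(list(knee(-22,-1)[0]),vel=100); print("pre",s_())
c=ctrl.servo_line(list(knee(12,-1)[0]),vel=20,contact_N=4); s0,f=s_(); print("touch",c,s0,f)
if c:
    c=ctrl.servo_line(list(knee(s0+32,-1)[0]),vel=30,contact_N=35); print("push",c,s_())
    ctrl.pause(.2); print(s_())
    ctrl.servo_line(list(knee(-60,-1)[0]),vel=150); print(s_(),ctrl.state()["time_s"])
S=ctrl.capture("scene"); pickle.dump(S,open("s2.pkl","wb"))
cv2.imwrite("pics/s3.png",cv2.resize(np.clip(S["color"][100:290,180:400,::-1].astype(float)*1.7,0,255).astype(np.uint8),None,fx=3,fy=3,interpolation=cv2.INTER_CUBIC))
```

```text
pre (-22.7, array([-0.3,  0.4, -1. ]))
touch True -1.7 [ 1.9 -0.6  1.4]
push False (29.8, array([ 2.3, -8.1,  5.1]))
(29.8, array([ 2.7, -8. ,  5.2]))
(-58.9, array([-1.2, -1.2, -0.2])) 14.375
```

View pics/s3.png

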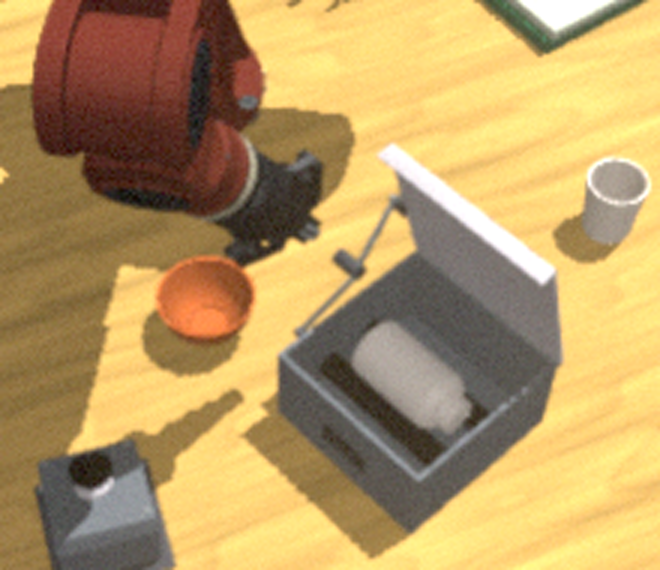

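The knee pin moved to (348,262) in the crop and is bent toward the hinge. The lid has sunk slightly, so the stay is broken. Next I push the lid down from its outer side.

Run:
```python
from h import *
from cell import ctrl
np.set_printoptions(precision=1,suppress=True)
down=frame([0,0,-1],[-1,0,0])
for p in([420,0,560],[400,220,580]): ctrl.move_to(p,quat(down))
p,r=lidp(0,60,-1); ctrl.move_to(list(p),quat(r))
f=lambda:np.array(ctrl.state()["wrist_force"])
p,r=lidp(0,20,-1); ctrl.servo_line(list(p),quat(r),vel=100); print("pre",f(),ctrl.state()["time_s"])
ok=True
for l in np.arange(.1,1.31,.1):
    p,r=lidp(l,0,-1); c=ctrl.servo_line(list(p),quat(r),vel=60,contact_N=25); print(round(l,1),c,f())
    if c: ok=False;break
if ok:
    p,r=lidp(1.396,-20,-1); c=ctrl.servo_line(list(p),quat(r),vel=30,contact_N=15)
    z=ctrl.state()["eef_pos"][2]-173; ctrl.pause(.4); print("shut",c,f(),"tip z",z,ctrl.state()["time_s"])
```

```text
pre [0.7 0.2 0.9] 17.3167
0.1 False [-0.5  0.3  0.3]
0.2 False [ 0.5  0.9 -1.5]
0.3 False [-0.7 -0.6 -0. ]
0.4 False [-1.  -0.4  0.2]
0.5 False [ 0.2 -0.2 -0.1]
0.6 False [-0.3  0.8 -0.1]
0.7 False [-0.2  0.1 -0.1]
0.8 False [ 1.3 -0.6 -0. ]
0.9 False [ 0.5 -1.   0.5]
1.0 False [-0.2  0.3 -0.1]
1.1 False [-0.6 -0.4  0.7]
1.2 False [-0.1  0.2 -0.4]
1.3 False [ 0.3 -0.4 -0.4]
shut True [-1.4  0.1  7.7] tip z 116.4001739096401 25.925
```

Contact came at 116.4 mm, where the shut lid's top face should be. I'll lift and look.

Run:
```python
from h import *
from cell import ctrl
down=frame([0,0,-1],[-1,0,0])
e=ctrl.state()["eef_pos"]; ctrl.servo_line([e[0],e[1],e[2]+120],vel=200)
ctrl.move_to([430,-150,540],quat(down))
S=ctrl.capture("scene");T=ctrl.capture("top"); pickle.dump((S,T),open("d3.pkl","wb"))
br=lambda i:cv2.resize(np.clip(i[:,:,::-1].astype(float)*1.7,0,255).astype(np.uint8),None,fx=2,fy=2,interpolation=cv2.INTER_CUBIC)
cv2.imwrite("pics/s4.png",np.hstack([br(S["color"][100:300,180:380]),br(T["color"][100:300,170:370])]))
print(ctrl.state()["time_s"])
```

```text
27.65
```

View pics/s4.png

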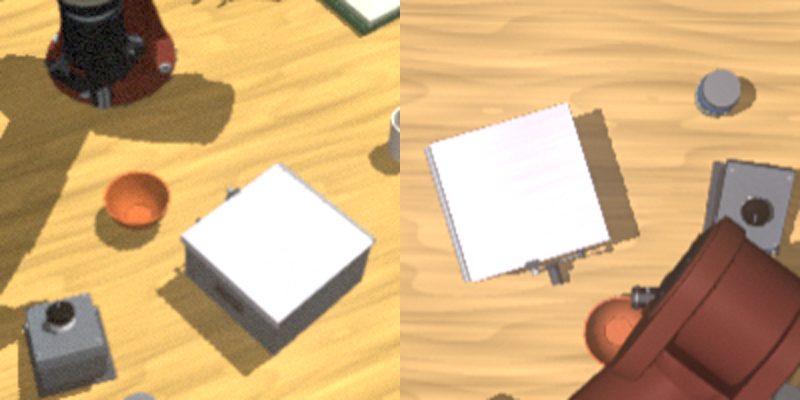

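The lid lies flat on the cabinet in both views, and the bystanders look untouched. The stop is still down at scene-crop (60,313). Now I grasp the head, turn it clockwise and release.

Run:
```python
from h import *
from cell import ctrl
np.set_printoptions(precision=2,suppress=True)
L=TOP-8.4*N; r=frame(-N,RS.apply([-1,0,0])); q=quat(r)
ctrl.grip(85)
ctrl.move_to(list(tcp(L+60*N,r)),q)
c=ctrl.servo_line(list(tcp(L-13*N,r)),vel=60,contact_N=10); print("down",c)
if not c:
    ctrl.grip(20,30); s=ctrl.state(); print("grip",s["grip_width"],s["finger_force"],s["wrist_force"])
    j=np.array(s["joints"]); x0=rot(s["orientation"])
    for k in range(1,5):
        j2=j.copy(); j2[5]+=.85*k/4; ctrl.move_j(list(j2)); 
    s=ctrl.state(); print("turn about n",(rot(s["orientation"])*x0.inv()).as_rotvec()@N,s["wrist_force"],s["ft_torque"],s["grip_width"])
    ctrl.grip(85); ctrl.pause(.3)
ctrl.servo_line(list(np.array(ctrl.state()["eef_pos"])+70*N),vel=100)
ctrl.move_to([430,-150,540],quat(frame([0,0,-1],[-1,0,0])))
S=ctrl.capture("scene"); pickle.dump(S,open("s5.pkl","wb"))
S3=pickle.load(open("d3.pkl","rb"))[0]
a=[cv2.resize(np.clip(c["color"][235:280,185:235,::-1].astype(float)*2.5,0,255).astype(np.uint8),None,fx=8,fy=8,interpolation=cv2.INTER_CUBIC) for c in(S3,S)]
cv2.imwrite("pics/cmp2.png",np.hstack(a)); print(ctrl.state()["time_s"])
```

```text
down False
grip 38.44274391114066 30.8024400472641 [-5.7  -3.88  4.4 ]
turn about n -0.843857950118796 [-2.45  2.27  6.28] [0.63 0.2  0.31] 38.266054789362066
35.3
```

View pics/cmp2.png

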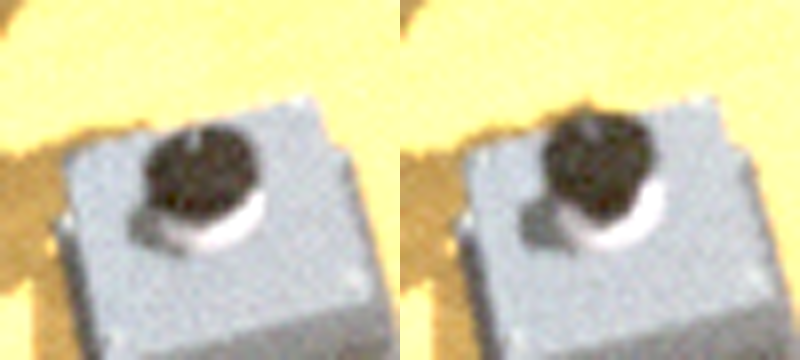

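The head's top edge rose from row 124 back to 112, with the neck and longer shadow showing as at the start, so the stop is raised. The robot is clear of everything, so I hand the job in.

```bash
python3 -c "
from cell import ctrl
ctrl.pause(.5); print(ctrl.job_done(), ctrl.state()['time_s'])"
```

```text
the job is handed in; nothing more can be done
the job is handed in; nothing more can be done
```

I handed the job in after about 36 s of the 72 s allowed: the pictures show the stop latched first, the lid then lowered fully shut, and the stop sprung back up after the turn, but the judge returned no verdict.

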